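# Strip a pellet-press die into its storage nests

### The arm

A 6-joint arm with a two-finger parallel gripper is mounted at the origin on a cart in front of the work surface, level with it; the furniture and walls round the work are solid. World frame = base frame: x ahead of the robot, y to its left, z up, the work surface at z = 0. Lengths are in m, angles in rad, forces in N, time in s.
With the tool pointing down it reaches from about 0.275 to 0.75 m from the base axis. Payload 10.2 kg.
Tool frame: the origin (TCP) lies midway between the tips of the shut fingers; the grasp point (between the pads) lies env.pinch_z behind it (env.pinch_z is the distance from the TCP to the grasp point, in m); z points along the fingers, y is the line along which they close (so a half turn about z gives the same grasp; the last joint's range is limited). The gripper opens to 85 mm and grips with 20 to 120 N. Pads are 22 mm wide; open, the fingers measure 114 mm over their backs; the gripper's body (76 mm by 85 mm) begins 54 mm behind the grasp point. The pads swing forward as they close: fully open they stand 13 mm farther back than shut.
Start: joints at [1.106, 0.313, 1.498, -0, 1.331, -0.223], TCP at [0.126, 0.51, 0.231] pointing down, gripper open.
Joint ranges: [-2.94, 2.94], [-0.97, 2.17], [0.19, 2.56], [-1.23, 4.37], [0.02, 3.11], [-2.88, 2.88]. Speed limits (rad/s): [2.39, 2.39, 3.01, 3.14, 3.14, 3.14].

### API

Orientations are given as [roll, pitch, yaw] about the fixed x, y, z axes, in that order (R = Rz(yaw) Ry(pitch) Rx(roll)).
In Python, from station import env, read_camera, models gives the robot as it stands. Calls block until the motion is done:
- env.goto(position, orientation): joint-space move of the TCP to a pose.
- env.move_straight(position, frame=None, feed=0.15): straight line of the TCP; frame=None keeps the orientation; feed is the mean speed in m/s.
- env.move_j(angles): joint-space move.
- env.grip(opening, strength=None): finger opening in m; strength is the grip in N (None keeps the last); returns when the fingers have stopped.
- env.dwell(seconds).
- env.solve_ik(position, orientation): joint angles nearest the present ones, or None.
- env.observe(): the state.
- read_camera(name): name is "scene" or "top"; returns a dict with "color" (400x640x3 uint8, red, green, blue), "depth" (400x640 float32, m along the optical axis (not along the pixel's ray), 0 where there is no reading), "K" (3x3 intrinsics, pixels), "rvec" (rotation vector, rad) and "tvec" (3), from world to camera coordinates, as OpenCV has them. Camera axes: x right, y down, z forward; pixel columns grow to the right and rows downward; lengths in m; the calibration is good to about 2 mm. A picture is of the moment at which its call begins.
A pose or a line that the arm cannot do raises env.Unreachable and nothing moves.
- env.finish_job(): hands the job in; it is judged then, once.
Trained networks look in a picture, given as the dict that the camera call returned (one of the last four; its "shot" number tells which), for a name from the list of things; names that differ only in an ending like _2 or _b are one class to them, and where a whole thing is asked for, a point or a joint stands for the part that bears it (a point fixed in the world has none). Each returns a list of dicts, best first, with "score" (0 to 1); they miss things now and then, are a little off and sometimes report something else, mostly with a low value. They report only what shows in the picture. A call takes as long as a camera call.
- models.cut_out(picture, label): "mask" (400x640 bool, what is visible of it) and "bbox" ([centre column, centre row, width, height] in pixels, round what is visible of it).
The state is a dict: "clock": time; "joints": joint angles; "joint_vel": joint speeds; "joint_efforts": joint torques, N m; "eef_pos": TCP position; "tool_rot": TCP orientation; "force": force on the tool from outside, world axes, zero at the start; "wrist_torque": the same for the moment, N m; "gripper_width": finger opening in m; "finger_force": force on a finger pad.
Only numpy, scipy, OpenCV 4.12 (cv2) and the standard library are available. Lean on these libraries where they do the work, as an engineer would, in place of code of your own. Each camera call takes 0.05 s, during which the arm holds its last target. There are 200 camera calls.

### The job

The pellet-press die stands assembled on the worktop: take it apart from the top down, one part at a time - plunger, bronze guide bush, dark die body, then base - and set each part upright and fully home in the white plastic nest turned for it (the tall one with the narrow hole is for the plunger; of the three flat ones, the smallest is for the bush, the one with a boss in its centre for the body, the largest, with the black floor, for the base). Lower each part until it rests before letting go rather than dropping it, never tip one over, and leave the oil bottle and the stopwatch where they stand.

Things in the scene. Friction and masses are not known exactly. Their poses are not given: they have to be found in the camera images.
- plunger: Plunger, bright steel, top of the stack: knurled round head 34 mm diameter, 16 mm high; below it a shaft 14 mm diameter, 40 mm long. Origin: centre of the head's underside; z up (head top +16, shaft foot -40 mm). 0.13 kg. At the start the head rests on the guide bush, the shaft hanging loosely below: draw it straight up at least 45 mm.
- guide_bush: Guide bush, bronze-coloured ring: flange 46 mm diameter, 14 mm high, bore 19 mm; below it a spigot 26 mm diameter, 6 mm long, which sits loosely in the top of the die body. Origin: centre of the flange's underside; z up (flange top +14, spigot end -6 mm). 0.11 kg.
- die_body: Die body, dark steel cylinder 58 mm diameter, 46 mm high, bore 19 mm. A counterbore 37 mm wide, 16 mm deep in its underside fits loosely over the base's spigot: lift it straight up at least 20 mm. Origin: centre of its underside; z up. 0.62 kg.
- die_base: Die base, aluminium: flange 72 mm diameter, 16 mm high (too wide to grip); on it a spigot 34 mm diameter, 14 mm high, to grip once the body is off; on its -x side a brass hose barb 6 mm thick, 11 mm above the underside, tip 53 mm from the axis. Origin: centre of its underside; z up. 0.42 kg. Its heading does not matter.
- plunger_nest: Fixed nest of the plunger: tall white plastic cylinder 60 mm diameter, 50 mm high, with a hole 26 mm diameter, 46 mm deep; the plunger head rests on its top. Origin: centre of its underside on the worktop; z up.
- bush_nest: Fixed nest of the guide bush: white plastic disc 72 mm diameter, 20 mm high, with a hole 38 mm diameter, 10 mm deep; the spigot goes into the hole and the flange rests on the disc's top, 20 mm above the worktop. Origin: centre of its underside on the worktop; z up.
- body_nest: Fixed nest for the die body, a white plastic dish 90 mm diameter, 16 mm high, with a recess 70 mm diameter, 6 mm deep, and a low boss 22 mm diameter, 5 mm high in its centre; the body stands on the recess floor, 10 mm above the worktop. Origin: centre of its underside on the worktop; z up.
- base_nest: Fixed nest of the die base, the largest: white plastic dish 106 mm diameter, 14 mm high, with a recess 84 mm diameter, 5 mm deep, floored with black rubber; the base stands on the recess floor, 9 mm above the worktop (the barb passes over the rim). Origin: centre of its underside on the worktop; z up.
- oil_bottle: Bystander: brown dropper bottle with black cap, 40 mm diameter, 108 mm high, loose. Origin: centre of its underside.
- stopwatch: Bystander: black digital stopwatch lying flat, 70 x 61 x 18 mm, loose. Origin: centre of its underside.

How it is judged:
By the outcome, as a careful person would: the job done as asked, in the order asked, and still so for the second after the job is handed in, with the robot touching nothing.
It also fails if it takes over 93 s, if anything falls off the work surface, if the arm or the gripper's body presses on something with over 40 N, if the wrist force passes 120 N, or if a joint passes its speed limit or range.

## Working session

There is one attempt and no reset: what is moved stays moved. The work goes in short steps, each a Python script; the robot and the scene stay as the last script left them, time stands still between calls to the robot, and variables do not carry over. Pictures are saved under pics/ and viewed, at most 14 in all, crops included, and the job is handed in when it is done.

```bash
ls; mkdir -p pics
cat > h.py <<'E'
import numpy as np, cv2
from station import env, read_camera, models
def cloud(p):
    d=p["depth"]; K=p["K"]; R=cv2.Rodrigues(np.array(p["rvec"]))[0]; t=np.array(p["tvec"]).ravel()
    v,u=np.mgrid[:d.shape[0],:d.shape[1]]
    c=np.stack([(u-K[0,2])/K[0,0]*d,(v-K[1,2])/K[1,1]*d,d],-1)
    w=(c-t)@R
    w[d<=0]=np.nan
    return w
def save(p,n): cv2.imwrite(f"pics/{n}.png",cv2.cvtColor(p["color"],cv2.COLOR_RGB2BGR))
def circ(P):
    A=np.c_[2*P,np.ones(len(P))]; s=np.linalg.lstsq(A,(P**2).sum(1),rcond=None)[0]
    return s[0],s[1],np.sqrt(s[2]+s[0]**2+s[1]**2)
E
python3 - <<'E'
from h import *
print(env.pinch_z, env.observe())
for n in("top","scene"):
    p=read_camera(n); save(p,n+"0"); w=cloud(p)
    print(n, -cv2.Rodrigues(np.array(p["rvec"]))[0].T@np.array(p["tvec"]).ravel())
    for l in "plunger guide_bush die_body die_base plunger_nest bush_nest body_nest base_nest oil_bottle stopwatch".split():
        for r in models.cut_out(p,l)[:2]:
            q=w[r["mask"]]; q=q[~np.isnan(q[:,0])]
            if len(q): 
                zt=np.percentile(q[:,2],97); T=q[q[:,2]>zt-.005]
                (c,rad)=cv2.minEnclosingCircle(T[:,:2].astype(np.float32))
                print(l,round(r["score"],2),np.round(r["bbox"]),"ztop",zt.round(4),"top ctr",np.round(c,4),round(rad,4),"mid",np.round((np.percentile(T,1,0)+np.percentile(T,99,0))/2,4),len(T))
E
```

```text
pics
0.0187 {'clock': 0.0, 'joints': array([ 1.10560628e+00,  3.13458739e-01,  1.49842888e+00,  2.17979308e-05,
        1.33100344e+00, -2.23381189e-01]), 'joint_vel': array([-0.00046476,  0.00016496,  0.00027954, -0.00014293,  0.00039413,
       -0.00040926]), 'joint_efforts': array([ 1.28234944e-03, -4.12262642e+01, -2.59737933e+01, -1.50340552e-04,
        4.12862515e-03, -1.93464636e-06]), 'eef_pos': array([0.12559643, 0.50949452, 0.2307337 ]), 'tool_rot': array([-3.14033120e+00, -3.08274512e-04,  2.89977841e+00]), 'force': array([-0.40494059, -0.11858368,  0.10409251]), 'wrist_torque': array([-0.00500554,  0.00104452, -0.02940823]), 'finger_force': 0.0, 'gripper_width': 0.08554899685080503}
top [0.44486869 0.0361598  1.0602345 ]
plunger 0.68 [363. 176.  13.   9.] ztop 0.0948 top ctr [ 0.6391 -0.1123] 0.0156 mid [ 0.6394 -0.1122  0.0928] 89
plunger 0.64 [323. 134.  15.  21.] ztop 0.0918 top ctr [ 0.7665 -0.0087] 0.0034 mid [ 0.7661 -0.0087  0.0982] 10
die_body 0.72 [218. 255.  41.  39.] ztop 0.0164 top ctr [0.4286 0.2672] 0.0533 mid [0.4287 0.2673 0.0146] 486
die_body 0.5 [361. 1
[... 1577 characters left out ...]
4204 -0.2747  0.0503] 187
bush_nest 0.96 [349. 242.  32.  26.] ztop 0.0233 top ctr [0.4714 0.0121] 0.0368 mid [0.4718 0.0127 0.0213] 297
bush_nest 0.24 [425. 190.  24.  33.] ztop 0.052 top ctr [ 0.4205 -0.2755] 0.0301 mid [ 0.4204 -0.2749  0.0503] 195
body_nest 0.81 [274. 233.  30.  30.] ztop 0.0183 top ctr [0.6414 0.1332] 0.0449 mid [0.642  0.1347 0.0166] 296
base_nest 0.78 [292. 319.  42.  46.] ztop 0.0161 top ctr [0.4289 0.2667] 0.0537 mid [0.4284 0.2666 0.0143] 717
oil_bottle 0.79 [278. 176.  10.  25.] ztop 0.0844 top ctr [ 0.7639 -0.0085] 0.0098 mid [ 0.7641 -0.0073  0.088 ] 25
stopwatch 0.85 [237. 281.  21.  32.] ztop 0.0203 top ctr [0.5963 0.2955] 0.0352 mid [0.5976 0.2944 0.0183] 426
```

View pics/top0.png

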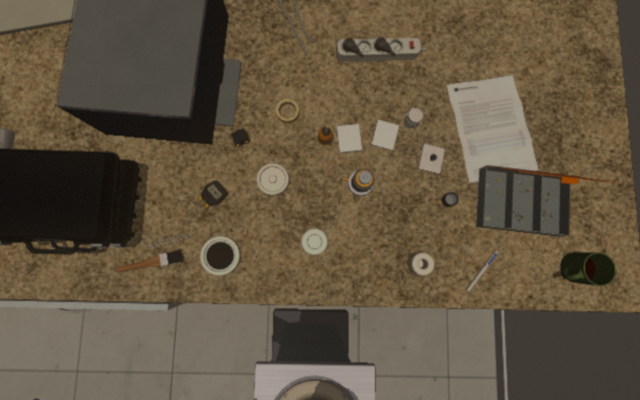

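View pics/scene0.png

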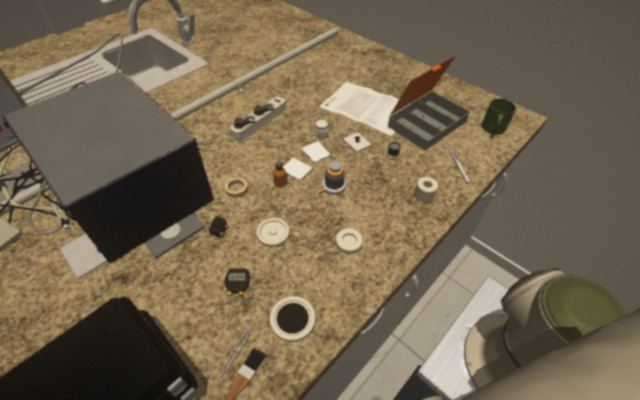

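The pictures agree with the network: the stack is at (361,180) in the top view. The nests are at (422,263) for the plunger, (314,242) for the bush, (272,180) for the body and (220,256) for the base. I'll start with the plunger.

```bash
cat >> h.py <<'E'
def ori(x,y): return [np.pi,0,np.arctan2(y,x)+np.pi/2]
def fz(): return float(env.observe()["force"][2])
def st(tag):
    o=env.observe(); print(tag,"t",round(o["clock"],2),"tcp",o["eef_pos"].round(4),"w",round(o["gripper_width"],4),"ff",round(float(o["finger_force"]),1),"f",o["force"].round(1),flush=True)
def pick(x,y,z,N,lift,safe=0.2):
    env.goto([x,y,safe],ori(x,y)); env.move_straight([x,y,z+.03],feed=.2); env.move_straight([x,y,z],feed=.06); st("down")
    env.grip(0.0,N); st("grip")
    env.move_straight([x,y,z+lift],feed=.1); st("lift")
def carry(x,y,z):
    a=env.observe()["eef_pos"]
    if a[2]<z-.005: env.move_straight([a[0],a[1],z],feed=.25)
    env.goto([x,y,z],ori(x,y)); st("carried")
def lower(x,y,z,thr=3.,maxover=.008):
    env.move_straight([x,y,z+.03],feed=.2); env.move_straight([x,y,z+.004],feed=.06)
    env.dwell(.15); f0=fz(); zz=z+.004
    while zz>z-maxover:
        zz-=.001; env.move_straight([x,y,zz],feed=.02); f=fz()
        if abs(f-f0)>thr: break
    print("rest at",round((zz-z)*1e3,1),"mm; df",round(f-f0,1)); st("rest")
def release(x,y,up=.1):
    env.grip(.085); env.dwell(.1); st("open"); a=env.observe()["eef_pos"]; env.move_straight([a[0],a[1],a[2]+.03],feed=.1);env.move_straight([a[0],a[1],a[2]+up],feed=.25)
S=(0.6390,-0.1118); NP=(.4206,-.2749); NB=(.4720,.0130); ND=(.6418,.1330); NE=(.4285,.2668)
E
python3 - <<'E'
from h import *
p=read_camera("top"); w=cloud(p); q=w.reshape(-1,3); q=q[(q[:,2]>.15)&(q[:,0]>.3)&(abs(q[:,1])<.6)]
print("tall",len(q),q.min(0),q.max(0))
pick(*S,.076,50,.055)
save(read_camera("scene"),"s1"); p=read_camera("top"); print(read_camera("scene")["color"].shape)
im=cv2.imread("pics/s1.png")[100:250,240:480]; cv2.imwrite("pics/s1c.png",cv2.resize(im,None,fx=3,fy=3))
E
```

```text
tall 25000 [ 0.45703728 -0.5998804   0.15000416] [0.99543865 0.59998979 0.39910279]
down t 5.26 tcp [ 0.6391 -0.1118  0.0761] w 0.0851 ff 0.0 f [-0.5 -0.   0. ]
grip t 5.8 tcp [ 0.6393 -0.1119  0.0765] w 0.0322 ff 49.3 f [0.4 0.6 2.9]
lift t 6.5 tcp [ 0.6386 -0.1117  0.1302] w 0.0319 ff 50.0 f [ 0.8  0.4 -1.4]
(400, 640, 3)
```

View pics/s1c.png

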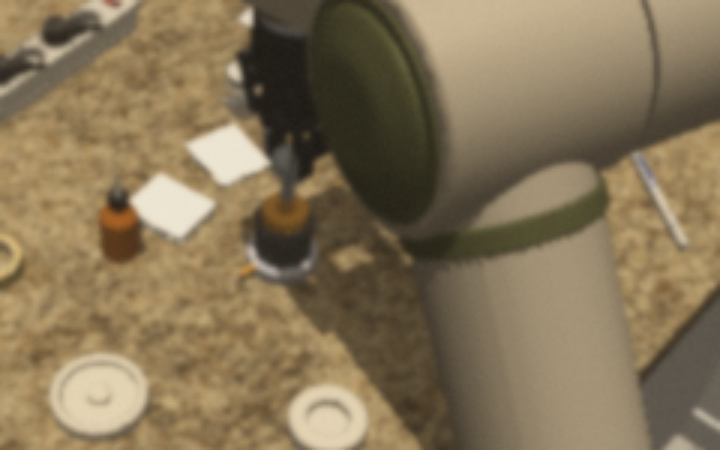

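The plunger is up: its shaft shows at crop (287,165), and the bush is still on the body at (287,215). Next I'll place it.

Run:
```python
from h import *
carry(*NP,.16)
lower(*NP,.050)
release(*NP)
a=env.observe()
env.goto([*S,.2],ori(*S)) if False else None
for n in("top","scene"):
    p=read_camera(n); save(p,n+"2"); w=cloud(p)
    for l in ("plunger","guide_bush"):
        for r in models.cut_out(p,l)[:2]:
            q=w[r["mask"]]; q=q[~np.isnan(q[:,0])]; zt=np.percentile(q[:,2],97); T=q[q[:,2]>zt-.005]
            print(n,l,round(r["score"],2),np.round(r["bbox"]),zt.round(4),np.round((np.percentile(T,1,0)+np.percentile(T,99,0))/2,4),np.ptp(T,0).round(3))
```

```text
carried t 7.97 tcp [ 0.4213 -0.2746  0.1599] w 0.0321 ff 50.1 f [ 0.1  0.4 -1.3]
rest at 0.0 mm; df 9.1
rest t 10.26 tcp [ 0.4207 -0.2749  0.0507] w 0.0322 ff 51.0 f [-1.6  2.4  7.2]
open t 10.93 tcp [ 0.4206 -0.2749  0.05  ] w 0.0849 ff 0.0 f [-0.1 -0.1 -0.1]
top plunger 0.42 [425. 263.  14.  16.] 0.0687 [ 0.4193 -0.2746  0.0665] [0.031 0.033 0.006]
top guide_bush 0.62 [364. 177.  17.  19.] 0.0795 [ 0.6388 -0.112   0.0773] [0.043 0.043 0.006]
top guide_bush 0.3 [422. 262.  27.  24.] 0.0634 [ 0.4192 -0.2426  0.2003] [0.031 0.112 0.336]
scene plunger 0.54 [426. 181.   9.   7.] 0.0683 [ 0.4275 -0.2691  0.0661] [0.016 0.021 0.005]
scene plunger 0.38 [294. 318.  44.  47.] 0.0162 [0.4284 0.267  0.0144] [0.106 0.105 0.007]
scene guide_bush 0.49 [334. 173.  18.  19.] 0.0786 [ 0.6396 -0.1135  0.0768] [0.047 0.048 0.007]
```

Run:
```python
from h import *
env.goto([*NP,.2],ori(*NP))
pick(*S,.0605,50,.05)
p=read_camera("top"); save(p,"b"); p=read_camera("scene"); save(p,"b2")
if env.observe()["gripper_width"]>.04:
    carry(*NB,.13); lower(*NB,.0185); release(*NB)
    env.goto([*NP,.25],ori(*NP))
    for n in("top","scene"):
        p=read_camera(n); save(p,n+"3"); w=cloud(p)
        for l in ("guide_bush","die_body"):
            for r in models.cut_out(p,l)[:2]:
                q=w[r["mask"]]; q=q[~np.isnan(q[:,0])]; zt=np.percentile(q[:,2],97); T=q[q[:,2]>zt-.005]
                print(n,l,round(r["score"],2),np.round(r["bbox"]),zt.round(4),np.round((np.percentile(T,1,0)+np.percentile(T,99,0))/2,4),np.ptp(T,0).round(3))
    im=cv2.imread("pics/top3.png")[120:300,180:460]; cv2.imwrite("pics/top3c.png",cv2.resize(im,None,fx=2.8,fy=2.8))
```

```text
down t 14.83 tcp [ 0.6391 -0.1118  0.0606] w 0.0851 ff 0.0 f [0.1 0.2 0.4]
grip t 15.31 tcp [ 0.6393 -0.1119  0.0613] w 0.043 ff 50.3 f [-1.1  1.1  5. ]
lift t 15.96 tcp [ 0.6386 -0.1117  0.1098] w 0.0432 ff 51.1 f [ 0.4 -0.4 -1.8]
carried t 17.15 tcp [0.473  0.0124 0.13  ] w 0.0431 ff 51.2 f [ 0.5  0.2 -1. ]
rest at -0.0 mm; df 10.3
rest t 19.44 tcp [0.4721 0.013  0.0191] w 0.0432 ff 52.1 f [-3.3  0.7  9.2]
open t 20.03 tcp [0.472  0.013  0.0185] w 0.0848 ff 0.0 f [ 0.4  0.4 -0.2]
top guide_bush 0.5 [315. 242.  15.  14.] 0.0371 [0.4721 0.0112 0.035 ] [0.043 0.043 0.007]
top die_body 0.89 [362. 183.  23.  24.] 0.0643 [ 0.6401 -0.1129  0.0624] [0.055 0.054 0.008]
scene guide_bush 0.71 [349. 239.  17.  17.] 0.037 [0.4718 0.0117 0.0351] [0.044 0.044 0.006]
scene die_body 0.69 [334. 177.  28.  26.] 0.0642 [ 0.6397 -0.1131  0.0624] [0.057 0.057 0.007]
```

View pics/top3c.png

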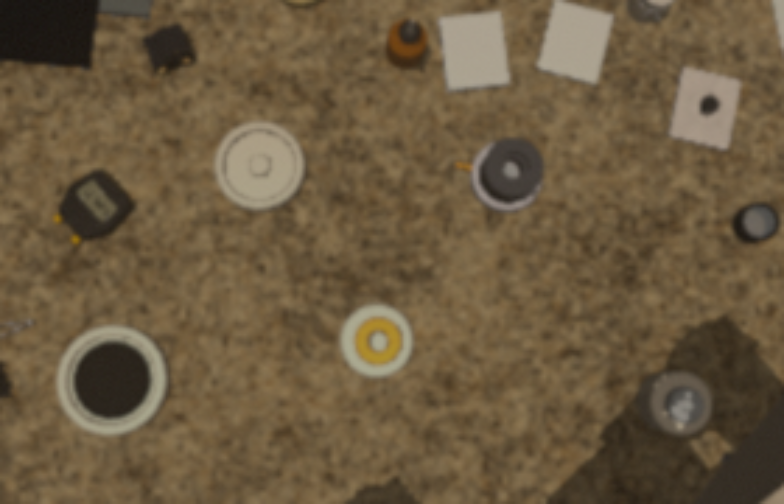

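The bush sits centred in its nest, crop (378,341). The body and base are undisturbed at (511,172), and the barb points to +y. The body is next.

Run:
```python
from h import *
pick(*S,.024,90,.05)
if env.observe()["gripper_width"]>.05:
    carry(*ND,.2); lower(*ND,.018); release(*ND)
    env.goto([*NB,.25],ori(*NB))
    for n in("top","scene"):
        p=read_camera(n); save(p,n+"4"); w=cloud(p)
        for l in ("die_body","die_base"):
            for r in models.cut_out(p,l)[:2]:
                q=w[r["mask"]]; q=q[~np.isnan(q[:,0])]; zt=np.percentile(q[:,2],97); T=q[q[:,2]>zt-.005]
                print(n,l,round(r["score"],2),np.round(r["bbox"]),zt.round(4),np.round((np.percentile(T,1,0)+np.percentile(T,99,0))/2,4),np.ptp(T,0).round(3))
        q=w.reshape(-1,3); q=q[(np.hypot(q[:,0]-S[0],q[:,1]-S[1])<.03)&(q[:,2]>.026)]
        print("spigot",len(q),((np.percentile(q,1,0)+np.percentile(q,99,0))/2).round(4) if len(q) else 0, np.ptp(q,0).round(3) if len(q) else 0)
    im=cv2.imread("pics/top4.png")[120:300,180:460]; cv2.imwrite("pics/top4c.png",cv2.resize(im,None,fx=2.8,fy=2.8))
```

```text
down t 25.04 tcp [ 0.6391 -0.1118  0.024 ] w 0.0848 ff 0.0 f [ 0.4 -0.  -0.9]
grip t 25.43 tcp [ 0.6401 -0.1121  0.0254] w 0.0557 ff 94.5 f [2.3 0.1 4.7]
lift t 26.08 tcp [ 0.6384 -0.1116  0.0731] w 0.0556 ff 96.5 f [-0.  -0.7 -5.7]
carried t 27.7 tcp [0.642  0.1315 0.1994] w 0.0558 ff 96.5 f [ 0.4 -0.5 -5.8]
rest at 1.0 mm; df 6.2
rest t 30.09 tcp [0.642  0.133  0.0195] w 0.0554 ff 97.0 f [-1.2 -0.5 -0. ]
open t 30.6 tcp [0.6419 0.133  0.0191] w 0.0847 ff 0.0 f [-0.5 -0.1 -0.7]
top die_body 0.87 [273. 180.  22.  25.] 0.0596 [0.6403 0.1314 0.0575] [0.053 0.054 0.006]
top die_body 0.26 [323. 134.  14.  19.] 0.0891 [ 0.7664 -0.0078  0.0956] [0.008 0.008 0.023]
top die_base 0.87 [359. 184.  28.  25.] 0.0315 [ 0.6388 -0.1133  0.0304] [0.033 0.031 0.008]
spigot 112 [ 0.6388 -0.1133  0.0303] [0.033 0.031 0.008]
scene die_body 0.61 [276. 226.  23.  21.] 0.0587 [0.6398 0.1321 0.0567] [0.055 0.055 0.006]
scene die_base 0.74 [336. 185.  21.  19.] 0.0321 [ 0.6378 -0.1132  0.0305] [0.031 0.034 0.007]
spigot 82 [ 0.6373 -0.1132  0.0299] [0.031 0.034 0.008]
```

View pics/top4c.png

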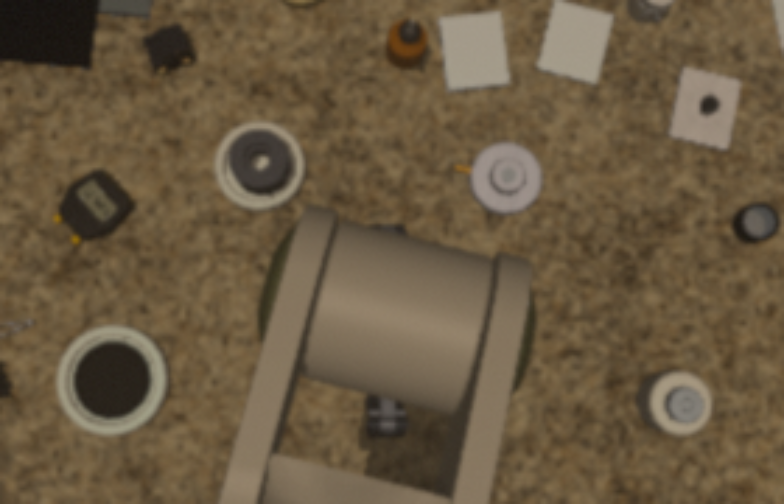

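The body stands in its nest, crop (260,163). The base is bare at (507,177). The base is next.

Run:
```python
from h import *
B=(.6385,-.1128)
pick(*B,.0163,90,.03)
if env.observe()["gripper_width"]>.025:
    carry(*NE,.15); lower(*NE,.0253); release(*NE)
    env.goto([*NB,.3],ori(*NB))
    for n in("top","scene"):
        p=read_camera(n); save(p,n+"5"); w=cloud(p); q=w.reshape(-1,3)
        for l,c,r,z0,e in (("plunger",NP,.014,.06,.066),("bush",NB,.021,.028,.034),("body",ND,.026,.045,.056),("flange",NE,.034,.015,.025),("spigot",NE,.02,.035,.039)):
            T=q[(np.hypot(q[:,0]-c[0],q[:,1]-c[1])<r)&(q[:,2]>z0)&(q[:,2]<z0+.03)]
            if l=="flange": T=T[T[:,2]<.033]
            if len(T)>8:
                T=T[abs(T[:,2]-np.median(T[:,2]))<.004]
                a=np.linalg.lstsq(np.c_[T[:,:2]-c,np.ones(len(T))],T[:,2],rcond=None)[0]
                print(n,l,"z",a[2].round(4),"expect",e,"tilt deg",np.degrees(a[:2]).round(1),len(T))
    im=cv2.imread("pics/scene5.png")[120:370,200:460]; cv2.imwrite("pics/s5c.png",cv2.resize(im,None,fx=2.3,fy=2.3))
    im=cv2.imread("pics/top5.png")[120:300,180:460]; cv2.imwrite("pics/t5c.png",cv2.resize(im,None,fx=2.8,fy=2.8))
```

```text
down t 35.18 tcp [ 0.6386 -0.1128  0.0163] w 0.0854 ff 0.0 f [-0.1  0.   0.1]
grip t 35.74 tcp [ 0.6389 -0.1129  0.0171] w 0.0309 ff 88.7 f [-1.2  0.2  5.3]
lift t 36.19 tcp [ 0.6382 -0.1127  0.0459] w 0.0306 ff 89.5 f [ 0.2 -0.5 -4.5]
carried t 38.35 tcp [0.4293 0.2662 0.15  ] w 0.0303 ff 89.7 f [ 0.6  0.4 -4. ]
rest at -0.0 mm; df 9.7
rest t 40.71 tcp [0.4285 0.2668 0.0261] w 0.0302 ff 90.8 f [-2.8 -2.3  4.9]
open t 41.38 tcp [0.4285 0.2668 0.0253] w 0.085 ff 0.0 f [ 0.2 -0.6  0.5]
top plunger z 0.0651 expect 0.066 tilt deg [0.1 0.8] 87
top body z 0.0555 expect 0.056 tilt deg [-0.5 -0.5] 201
top flange z 0.0251 expect 0.025 tilt deg [-0.5  0.4] 362
top spigot z 0.0391 expect 0.039 tilt deg [-0.4 -0.9] 131
scene plunger z 0.0661 expect 0.066 tilt deg [-0.4  0.5] 54
scene bush z 0.0341 expect 0.034 tilt deg [ 0.6 -0.8] 137
scene body z 0.0559 expect 0.056 tilt deg [ 0.1 -0.3] 181
scene flange z 0.0254 expect 0.025 tilt deg [ 0.2 -0.2] 474
scene spigot z 0.0393 expect 0.039 tilt deg [ 1.8 -0.2] 173
```

View pics/t5c.png

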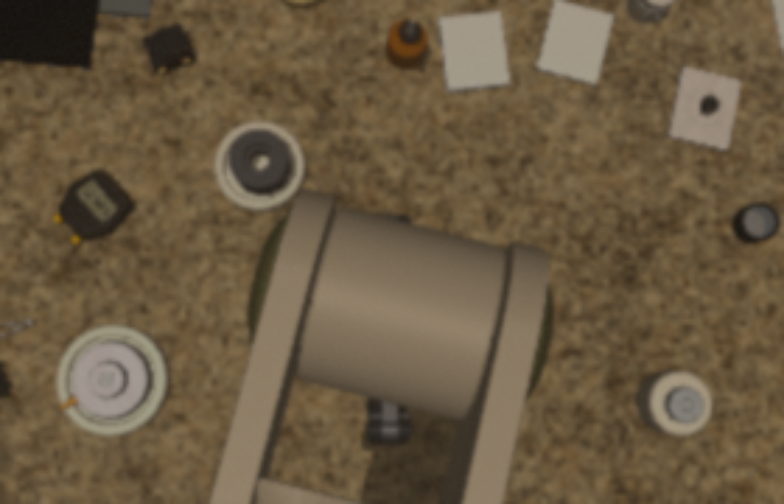

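View pics/s5c.png

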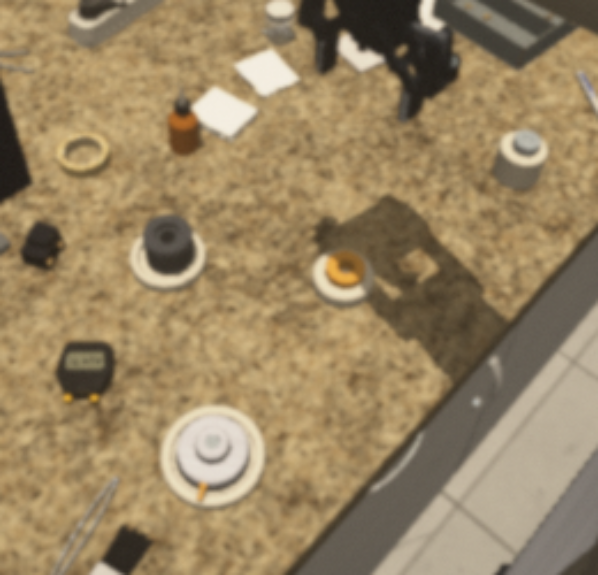

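All four parts are level and at the expected heights: bush (345,268), body (168,243), base (212,450) and plunger (522,150). The bottle and stopwatch haven't moved, and the gripper is clear. I'm handing in.

```bash
python3 -c "
from h import *
print(env.finish_job())"
```

```text
the job is handed in; nothing more can be done
None
```

The die is apart in the order asked, each part upright and fully home in its own nest, with the oil bottle and stopwatch left where they stood; the last part was down by about 41 s of the 93 s limit, and I've handed the job in.

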